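Flip out the kickstand of the counter display and hold the display upright

TASK

The counter display is tipped forward on its loose hinged foot. First flip its kickstand down over centre, all the way to its stop, then take the display's own frame by the top edge in the gripper, swing it upright and finish holding it there, still and upright, so that I can tighten the thumbscrews of its foot; do not let go. Leave the other things on the table where they are.

Things in the scene. Friction and masses are not known exactly. Their poses are not given: they have to be found in the camera images.
- dock: Aluminium foot rail of the display, 90 x 340 x 8 mm, screwed to the table, an upright ear and a black thumbscrew at each end. Origin on the table under the rail's middle; z up; y along the rail (the hinge line); x points to the side the screen faces, away from the robot; the kickstand is on the -x side. Turned by up to 20 degrees.
- hinge_axis (a point): Middle of the display's hinge line, 24 mm above the table, along the dock's y. The hinge is loose, almost without friction: let go near upright, the display (0.9 kg, centre of mass 120 mm above the hinge, a little forward) tips forward to a stop at 0.30 rad, where it rests at the start (2 N at the top edge lifts it off), or, if well behind upright, back until the kickstand's foot stands on the table.
- display: Grey rugged display frame, 300 mm wide (y), 18 mm thick (x +7 to +25 mm), 12 to 234 mm above the hinge along its own z; black rubber corners (21 mm thick), blue screen on its +x face, two black hub blocks on its back for the kickstand. Origin on the hinge line in the middle; z along the frame to its top, y along the hinge. Starts tipped forward by 0.30 rad (top towards the dock's +x).
- top_edge (a point): Middle of the top edge of the display frame: 234 mm up along the frame from the hinge line, in the middle of its thickness (16 mm in front of the hinge line). The edge is free to pinch across its 18 mm once the kickstand is down.
- hub (a point): Pivot of the kickstand, 30 mm behind the frame's middle plane and 122 mm up the frame; its axis is along y.
- kickstand (a joint): Angle in rad of the kickstand, a leg of 10 mm rod, from the frame: 0 = stowed, pointing up along the frame's back; grows as the leg swings away from the frame, to -x and down; 2.44 = down, at its stop. A spring drives it to the nearer end (dead centre at 1.05; 0.12 N m near the ends, about 1 N at the foot): past centre it snaps to the stop. Pulled too fast it drags the display along.
- foot (a point): Middle of the kickstand's foot, a black rubber cross tube of 18 mm diameter and 80 mm length (along y) with red end bands, 145 mm from the pivot. Stowed, it stands 33 mm beyond the frame's top edge (centre to edge, along the frame) and 30 mm behind the frame's middle plane, so it can be pinched or hooked from above.
- probe_black: Cordless probe lying in the cradle, black, 33 mm diameter, about 130 mm long; leave alone.
- probe_steel: Cordless probe lying in the cradle, steel, 26 mm diameter, about 140 mm long; leave alone.
- probe_gold: Cordless probe lying in the cradle, gold-green, 32 mm diameter, about 125 mm long; leave alone.
- beaker: Glass beaker, 70 mm diameter, 95 mm tall, origin under its centre; leave alone.
- cream_jar: Amber jar with a white cap, 60 mm diameter, 55 mm tall, origin under its centre; leave alone.
- white_ref: Black round white-reference puck, 52 mm diameter, 24 mm tall, origin under its centre; leave alone.
- marker: Black marker pen with a red cap, lying, about 125 mm long; leave alone.
- spray_bottle: White bottle with a blue cap, 54 mm diameter, 150 mm tall, origin under its centre; leave alone.

How it is judged:
By the outcome, as a careful person would: the job done as asked, in the order asked, and still so for the second after the job is handed in, while the arm keeps its last pose, push and grip.
It also fails if it takes over 48 s, if anything falls off the work surface, if the arm or the gripper's body presses on something with over 40 N, if the wrist force passes 120 N, or if a joint passes its speed limit or range.

ROBOT

A 7-joint arm with a two-finger parallel gripper is mounted at the origin on the work surface. World frame = base frame: x ahead of the robot, y to its left, z up, the work surface at z = 0. Lengths are in m, angles in rad, forces in N, time in s.
With the tool pointing down it reaches from about 0.4 to 0.9 m from the base axis. Payload 5.5 kg.
Tool frame: the origin (TCP) lies midway between the tips of the shut fingers; the grasp point (between the pads) lies 19 mm behind it (manip.grip_depth is the distance from the TCP to the grasp point, in m); z points along the fingers, y is the line along which they close (so a half turn about z gives the same grasp; the last joint's range is limited). The gripper opens to 92 mm and grips with 3 to 60 N. Pads are 19 mm wide; open, the fingers measure 130 mm over their backs; the gripper's body (75 mm by 190 mm) begins 47 mm behind the grasp point.
Start: joints at [1.436, 0.501, -0.427, 1.55, 0.221, 1.138, -0.21], TCP at [0.252, -0.599, 0.227] pointing down, gripper open.
Joint ranges: [-2.88, 2.88], [-0.31, 2.03], [-1.54, 1.56], [0.2, 2.42], [-1.41, 4.55], [0.19, 2.02], [-2.57, 2.57]. Speed limits (rad/s): [2.57, 2.57, 3.14, 3.14, 3.14, 3.14, 3.14].

INTERFACE

Orientations are given as a unit quaternion [x, y, z, w].
In Python, from bench import manip, effector, viewer gives the robot as it stands. Calls block until the motion is done:
- manip.move_pose(position, orientation): joint-space move of the TCP to a pose.
- manip.servo_line(position, ori=None, vel=0.15): straight line of the TCP; ori=None keeps the orientation; vel is the mean speed in m/s.
- manip.movej(angles): joint-space move.
- effector.open_jaws() and effector.close(f_grip=None): open the fingers fully, or close them until they stop; f_grip is the grip in N (None keeps the last).
- manip.sleep(seconds).
- manip.solve_ik(position, orientation): joint angles nearest the present ones, or None.
- viewer.get_image(name): name is "side" or "top" or "wrist"; returns the picture (480x640x3 uint8, red, green, blue); there is no depth.
- viewer.get_calibration(name): a dict with "vfov" (degrees; the focal length in pixels is half the picture's height over the tangent of half this angle, whatever the lens; pixels are square), "cx", "cy" (the principal point, pixels), "eye" and "attitude" of the camera in the world. Camera axes: x right, y down, z forward; pixel columns grow to the right and rows downward; lengths in m; the calibration is good to about 2 mm. The wrist camera is an equidistant fisheye: a pixel r from the principal point sees the ray r / f radians off the axis. A picture is of the moment at which its call begins: read the wrist's pose just before it. get_calibration takes no time and is no camera call; for the wrist camera it gives the pose at the moment of the call.
A pose or a line that the arm cannot do raises manip.PlanningError and nothing moves.
- manip.hand_in(): hands the job in; it is judged then, once.
Readings, each from a call of its own:
- manip.current_clock(): time.
- manip.current_q(): joint angles.
- manip.current_joint_velocities(): joint speeds.
- manip.current_tau(): joint torques, N m.
- manip.current_tool_pos(): TCP position.
- manip.current_tcp_rot(): TCP orientation.
- manip.current_force(): force on the tool from outside, world axes, zero at the start.
- manip.current_wrist_torque(): the same for the moment, N m.
- manip.current_finger_gap(): finger opening in m.
- manip.current_gripper_force(): force on a finger pad.
Only numpy, scipy, OpenCV 4.12 (cv2) and the standard library are available. Lean on these libraries where they do the work, as an engineer would, in place of code of your own. Each camera call takes 0.05 s, during which the arm holds its last target. There are 200 camera calls.

## Working session

There is one attempt and no reset: what is moved stays moved. The work goes in short steps, each a Python script; the robot and the scene stay as the last script left them, time stands still between calls to the robot, and variables do not carry over. Pictures are saved under pics/ and viewed, at most 10 in all, crops included, and the job is handed in when it is done.

```bash
mkdir -p pics; ls; python3 - <<'E'
from bench import manip, effector, viewer
import cv2
for n in ["side","top"]:
    im=viewer.get_image(n); cv2.imwrite(f"pics/{n}0.png",im[:,:,::-1]); print(n,viewer.get_calibration(n))
print(manip.current_clock(),manip.current_tcp_rot(),manip.grip_depth)
E
```

```text
pics
side {'vfov': 44.27164266221081, 'cx': 307.95327707821684, 'cy': 226.72873115897738, 'eye': array([0.40444516, 1.21232285, 1.2050169 ]), 'attitude': array([-0.04858472,  0.91332239, -0.40312431,  0.03118536])}
top {'vfov': 45.25038525851293, 'cx': 330.679427092686, 'cy': 241.31702719917894, 'eye': array([0.27231113, 0.09723026, 1.75921175]), 'attitude': array([-0.69558949,  0.71304769, -0.05815288,  0.06585204])}
0.1 [ 9.80285396e-01  1.97584728e-01 -1.60347710e-04 -8.90146101e-04] 0.0188
```

View pics/side0.png

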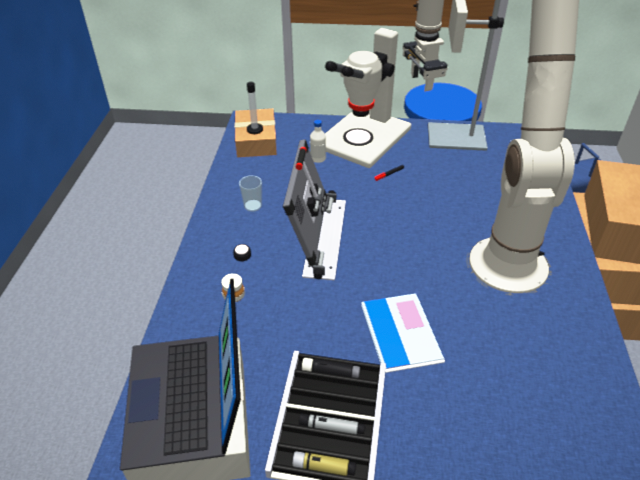

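View pics/top0.png

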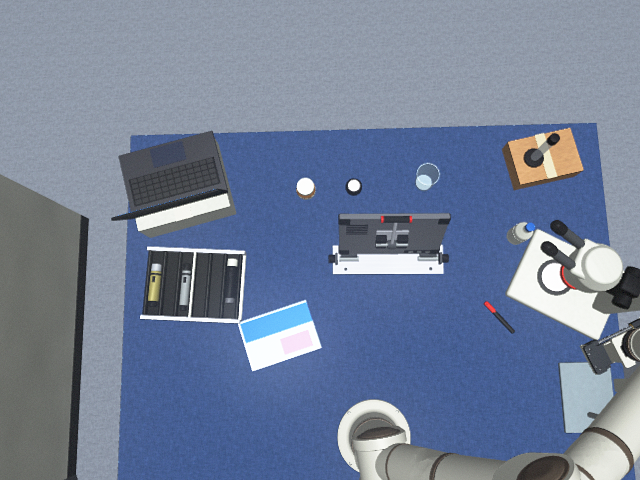

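The side view shows the tipped display at about (310,210), with the red foot bands near (303,150) and (299,165). In the top view the rail spans (333..443, 247..273) and the foot's red bands are at (384,219) and (411,219).

```bash
cat > h.py <<'E'
import numpy as np, cv2
from scipy.spatial.transform import Rotation as R
from bench import manip, effector, viewer
def ray(n,p,c=None):
    c=c or viewer.get_calibration(n); f=240/np.tan(np.radians(c['vfov'])/2)
    x=np.array([(p[0]-c['cx'])/f,(p[1]-c['cy'])/f])
    if n=="wrist":
        r=np.linalg.norm(x); d=np.r_[x/r*np.sin(r),np.cos(r)] if r>0 else np.array([0,0,1.])
    else: d=np.r_[x,1]; d/=np.linalg.norm(d)
    return np.array(c['eye']),R.from_quat(c['attitude']).apply(d)
def plane(n,p,z,c=None):
    e,d=ray(n,p,c); return e+d*(z-e[2])/d[2]
def tri(rays):
    A=sum(np.eye(3)-np.outer(d,d) for e,d in rays); b=sum((np.eye(3)-np.outer(d,d))@e for e,d in rays)
    return np.linalg.solve(A,b)
def red(im): 
    h=cv2.cvtColor(im,cv2.COLOR_RGB2HSV); return (((h[...,0]<8)|(h[...,0]>172))&(h[...,1]>150)&(h[...,2]>90)).astype(np.uint8)
def blobs(m,mn=4):
    n,l,s,c=cv2.connectedComponentsWithStats(m); return [(c[i].round(1),s[i].tolist()) for i in range(1,n) if s[i][4]>=mn]
E
python3 - <<'E'
from h import *
t=cv2.imread("pics/top0.png")[:,:,::-1].copy(); s=cv2.imread("pics/side0.png")[:,:,::-1].copy()
print("top",blobs(red(t))); print("side",blobs(red(s)))
m=(t.min(2)>170).astype(np.uint8); m[:240]=0;m[280:]=0;m[:,:325]=0;m[:,:]*=1;m[:,455:]=0
c=max(cv2.findContours(m,0,2)[0],key=cv2.contourArea); r=cv2.minAreaRect(c); b=cv2.boxPoints(r); print(b)
for p in b: print(plane("top",p,.008))
cv2.imwrite("pics/crop1.png",np.hstack([cv2.resize(t[200:285,325:455],None,fx=3,fy=3,interpolation=2),cv2.resize(s[130:285,270:360],(148*2,255),interpolation=2)])[:,:,::-1])
E
```

```text
top [(array([382. , 218.8]), [381, 216, 3, 7, 20]), (array([410.4, 218.6]), [409, 216, 3, 7, 14]), (array([565.3, 278.6]), [561, 266, 15, 23, 55]), (array([489.3, 306.6]), [484, 302, 12, 11, 60])]
side [(array([360.9, 106.4]), [349, 100, 26, 11, 131]), (array([303.7, 148. ]), [301, 147, 6, 4, 15]), (array([298.7, 165.7]), [296, 162, 6, 8, 38]), (array([379.7, 176. ]), [375, 173, 11, 8, 49])]
[[332.99997 273.     ]
 [332.99997 245.     ]
 [442.99997 245.     ]
 [442.99997 273.     ]]
[0.48466543 0.10790021 0.008     ]
[0.57152224 0.10578524 0.008     ]
[ 0.56276825 -0.2326219   0.008     ]
[ 0.47620255 -0.22763066  0.008     ]
```

View pics/crop1.png

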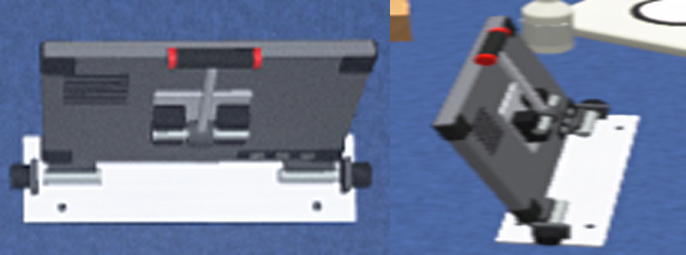

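The crop agrees with the description: the foot is in the middle above the top edge, and the rail is nearly square to the robot. Next I'll compare the model's foot position with the triangulated one and check that the arm can reach both paths.

```bash
cat >> h.py <<'E'
C=np.array([.5238,-.0616,0]); YAW=-.0255; T=0.30
D=R.from_euler('z',YAW)
def W(x,z,t=0.,y=0.): # display-frame (x,z) tipped forward by t -> world
    return C+D.apply([x*np.cos(t)+z*np.sin(t),y,.024+z*np.cos(t)-x*np.sin(t)])
def foot(th,t=T): return W(-.014-.145*np.sin(th),.122+.145*np.cos(th),t)
def tool(a,flip=0): # tool z = -(up leaning BACK (toward -x) by a); closing axis in dock x-z plane
    z=np.array([np.sin(a),0,-np.cos(a)]); y=np.array([np.cos(a),0,np.sin(a)])*(-1 if flip else 1)
    return D*R.from_matrix(np.c_[np.cross(y,z),y,z]), D.apply(z)
def tcp(p,a,beyond,flip=0):
    r,z=tool(a,flip); return p+beyond*z, r.as_quat()
E
python3 - <<'E'
from h import *
L=tri([ray("top",(382,218.8)),ray("side",(298.7,165.7))]);Rr=tri([ray("top",(410.4,218.6)),ray("side",(303.7,148))])
print(L,Rr,(L+Rr)/2,"pred",foot(0))
for f in (0,1):
  for th,a in [(0,-.3),(0,0),(.4,.1),(.8,.5),(1.2,.9),(1.4,1.1),(1.4,.8)]:
    q=manip.solve_ik(*tcp(foot(th),a,.015,f)); print(f,th,a,None if q is None else np.round(q,2))
  for t in (.3,.15,0): 
    q=manip.solve_ik(*tcp(W(.016,.234,t),-t,.017,f)); print(f,"edge",t,None if q is None else np.round(q,2))
E
```

```text
[ 0.58889922 -0.02541107  0.28386681] [ 0.58528912 -0.09878275  0.28961564] [ 0.58709417 -0.06209691  0.28674123] pred [ 0.58930788 -0.06327081  0.28321213]
0 0 -0.3 [ 0.65  0.73 -1.    1.38  0.5   1.64 -0.37]
0 0 0 [ 0.8   0.51 -1.01  1.64  0.46  1.25 -0.33]
0 0.4 0.1 [ 0.99  0.32 -1.1   1.85  0.34  1.06 -0.25]
0 0.8 0.5 [ 1.38 -0.27 -1.1   2.3  -0.67  0.56  0.71]
0 1.2 0.9 None
0 1.4 1.1 None
0 1.4 0.8 None
0 edge 0.3 [ 0.62  0.79 -0.97  1.37  0.54  1.59 -0.38]
0 edge 0.15 [ 0.75  0.63 -1.02  1.59  0.5   1.38 -0.38]
0 edge 0 [ 0.84  0.42 -0.98  1.79  0.39  1.13 -0.3 ]
1 0 -0.3 [-0.65  0.93  1.35  1.43 -0.72  1.72 -2.49]
1 0 0 [-0.82  0.7   1.36  1.69 -0.71  1.34 -2.5 ]
1 0.4 0.1 [-1.03  0.49  1.44  1.9  -0.58  1.13 -2.55]
1 0.8 0.5 [ 1.22 -0.21 -0.98  2.3  -0.54  0.52 -2.56]
1 1.2 0.9 None
1 1.4 1.1 None
1 1.4 0.8 None
1 edge 0.3 [-0.63  1.01  1.35  1.42 -0.8   1.7  -2.47]
1 edge 0.15 [-0.76  0.84  1.36  1.64 -0.74  1.48 -2.46]
1 edge 0 [-0.9   0.63  1.36  1.84 -0.66  1.23 -2.5 ]
```

```bash
python3 - <<'E'
from h import *
for yo in (.022,-.022):
 for f in (0,1):
  for a in (-.15,0,.2):
   for th in (0,.5,.9,1.25,1.35):
    q=manip.solve_ik(*tcp(foot(th)+D.apply([0,yo,0]),a,.013,f)); print(yo,f,a,th,None if q is None else np.round(q,2))
E
```

```text
0.022 0 -0.15 0 [ 0.71  0.64 -1.05  1.51  0.5   1.46 -0.41]
0.022 0 -0.15 0.5 [ 0.78  0.46 -1.    1.69  0.36  1.36 -0.33]
0.022 0 -0.15 0.9 [ 0.87  0.38 -1.03  1.84  0.31  1.27 -0.3 ]
0.022 0 -0.15 1.25 [ 0.92  0.35 -1.06  1.96  0.31  1.17 -0.31]
0.022 0 -0.15 1.35 [ 0.92  0.35 -1.05  1.99  0.31  1.14 -0.31]
0.022 0 0 0 [ 0.76  0.51 -1.01  1.64  0.45  1.25 -0.37]
0.022 0 0 0.5 [ 0.92  0.37 -1.1   1.81  0.35  1.18 -0.32]
0.022 0 0 0.9 [ 1.05  0.28 -1.18  1.95  0.29  1.1  -0.27]
0.022 0 0 1.25 [ 1.1   0.25 -1.19  2.07  0.27  1.   -0.26]
0.022 0 0 1.35 [ 1.1   0.25 -1.19  2.1   0.28  0.97 -0.27]
0.022 0 0.2 0 [ 0.93  0.4  -1.12  1.81  0.47  0.99 -0.39]
0.022 0 0.2 0.5 [ 1.14  0.22 -1.23  1.96  0.28  0.92 -0.24]
0.022 0 0.2 0.9 [ 1.39  0.07 -1.39  2.1   0.1   0.83 -0.07]
0.022 0 0.2 1.25 [ 1.46 -0.03 -1.39  2.21 -0.06  0.74  0.09]
0.022 0 0.2 1.35 [ 1.46 -0.02 -1.39  2.24 -0.04  0.7   0.07]
0.022 1 -0.15 0 [-0.77  0.82  1.36  1.56 -0.72  1.54 -2.53]
0.022 1 -0.15 0.5 [-0.9   0.65  1.36  1.74 -0.58  1.43 -2.57]
0.022 1 -0.15 0.9 [-1.01  0.61  1.43  1.89 -0.55  1.35 -2.55]
0.022 1 -0.15 1.
[... 1556 characters left out ...]
6  1.73 -0.58  1.43 -2.49]
-0.022 1 -0.15 0.9 [-0.9   0.56  1.37  1.88 -0.49  1.32 -2.52]
-0.022 1 -0.15 1.25 [-0.94  0.53  1.37  2.   -0.49  1.22 -2.51]
-0.022 1 -0.15 1.35 [-0.94  0.54  1.37  2.03 -0.5   1.19 -2.49]
-0.022 1 0 0 [-0.78  0.71  1.36  1.69 -0.71  1.35 -2.46]
-0.022 1 0 0.5 [-0.91  0.5   1.37  1.85 -0.53  1.23 -2.55]
-0.022 1 0 0.9 [-1.04  0.42  1.45  1.99 -0.46  1.14 -2.56]
-0.022 1 0 1.25 [-1.09  0.37  1.46  2.11 -0.43  1.03 -2.57]
-0.022 1 0 1.35 [-1.09  0.38  1.46  2.14 -0.45  1.   -2.55]
-0.022 1 0.2 0 [-0.9   0.53  1.37  1.86 -0.69  1.06 -2.47]
-0.022 1 0.2 0.5 [-1.14  0.35  1.52  2.01 -0.5   0.97 -2.57]
-0.022 1 0.2 0.9 None
-0.022 1 0.2 1.25 None
-0.022 1 0.2 1.35 None
```

```bash
python3 - <<'E'
from h import *
P=foot(0)+D.apply([0,-.022,0])
manip.servo_line([.30,-.36,.42],vel=.3)
p,q=tcp(P,0,.013); manip.move_pose(p+[0,0,.07],q)
c=viewer.get_calibration("wrist"); im=viewer.get_image("wrist"); cv2.imwrite("pics/w1.png",im[:,:,::-1])
for b,s in blobs(red(im),30): print(b,s,plane("wrist",b,P[2],c))
print(foot(0),manip.current_clock(),manip.current_force(),manip.current_tool_pos()-p)
E
```

```text
[319.5 155.8] [303, 150, 33, 12, 351] [ 0.5886102  -0.02681997  0.28321213]
[320.6 281.7] [306, 273, 30, 15, 298] [ 0.58699291 -0.10363015  0.28321213]
[ 0.58930788 -0.06327081  0.28321213] 2.85 [0.29201839 0.10268929 0.17118104] [-0.00028985 -0.00230175  0.07009834]
```

View pics/w1.png

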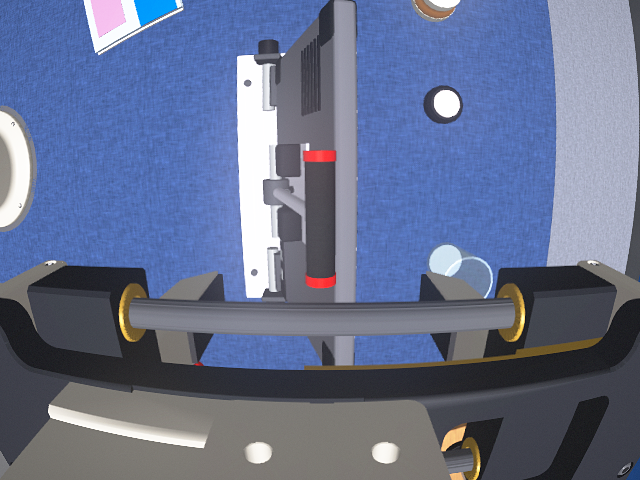

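The wrist view shows the foot tube between its red bands at (320,156) and (321,282). It matches the model to about 2 mm and lies between the open fingers, so I'll grip it and swing it.

```bash
sed -i 's/C=np.array(.*0\]); YAW/C=np.array([.5228,-.0634,0]); YAW/' h.py; python3 - <<'E'
from h import *
yo=D.apply([0,-.022,0])
p,q=tcp(foot(0)+yo,0,.013); manip.servo_line(p,q,vel=.1)
effector.close(5); print(manip.current_finger_gap(),manip.current_gripper_force(),manip.current_force(),manip.current_tool_pos()-p)
for th in np.arange(.15,1.36,.15):
    manip.servo_line(tcp(foot(th)+yo,0,.013)[0],vel=.08)
    print(round(th,2),manip.current_force().round(1),round(manip.current_finger_gap(),4))
cv2.imwrite("pics/w2.png",viewer.get_image("wrist")[:,:,::-1]); print(manip.current_clock())
E
```

```text
0.0174888610673481 4.999694153666496 [-0.26317514  0.24060666  1.01039222] [-5.28634075e-05 -2.96584966e-05 -3.08638301e-05]
0.15 [1.3 0.5 2. ] 0.0177
0.3 [0.5 0.1 1.1] 0.0175
0.45 [ 1.1  0.5 -1.7] 0.0176
0.6 [ 0.5  0.6 -1.5] 0.0174
0.75 [0.3 0.8 0.5] 0.0175
0.9 [-1.2  0.9 -0.2] 0.0178
1.05 [-0.8  1.2 -0.6] 0.0177
1.2 [ 0.5 -0.6 -2. ] 0.0176
1.35 [ 0.9 -0.7 -1.4] 0.0178
8.7083
```

View pics/w2.png

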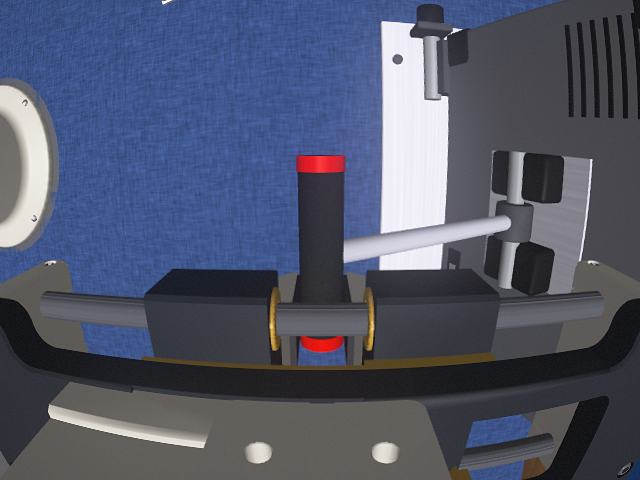

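The foot is held and the leg is past centre, with the tube at (320,240) and the rod running right to the hub at (512,222). I'll release it, back up and check.

```bash
python3 - <<'E'
from h import *
effector.open_jaws(); manip.sleep(.3)
p=manip.current_tool_pos(); manip.servo_line(p+[0,0,.12],vel=.2)
c=viewer.get_calibration("wrist"); im=viewer.get_image("wrist"); s=viewer.get_image("side")
zf=foot(2.44)
for b,_ in blobs(red(im),30): print(b,plane("wrist",b,zf[2],c))
print("pred foot down",zf, manip.current_clock())
cv2.imwrite("pics/c3.png",np.hstack([cv2.resize(im,None,fx=.6,fy=.6),cv2.resize(s[120:300,230:420],None,fx=1.6,fy=1.6)])[:,:,::-1])
E
```

```text
[325.5 152. ] [ 0.42370491 -0.02349904  0.06653892]
[325.4 218.3] [ 0.42175796 -0.09862803  0.06653892]
pred foot down [ 0.42337318 -0.06086407  0.06653892] 11.1
```

View pics/c3.png

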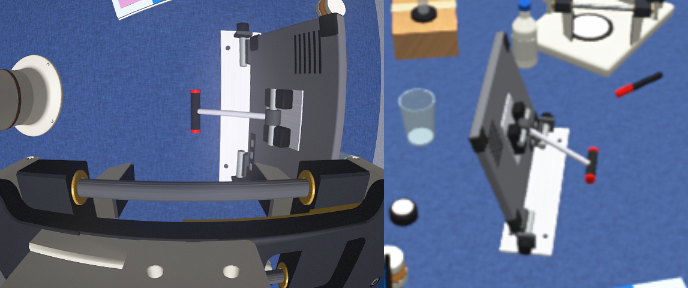

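The foot sits within 1 mm of its predicted down-stop position, and the display still rests forward. Now I'll grasp the top edge and swing it up.

```bash
python3 - <<'E'
from h import *
E=lambda t,b: tcp(W(.016,.234,t),-t,b)
manip.move_pose(*E(T,-.07))
p,q=E(T,.016); manip.servo_line(p,q,vel=.1)
print(manip.current_force().round(1))
effector.close(25); print(manip.current_finger_gap(),manip.current_gripper_force(),manip.current_force().round(1),manip.current_tool_pos()-p)
for t in (.25,.2,.15,.1,.05,0.):
    p,q=E(t,.016); manip.servo_line(p,q,vel=.04)
    print(t,manip.current_force().round(1),manip.current_wrist_torque().round(2),round(manip.current_finger_gap(),4))
manip.sleep(.5)
print(manip.current_tool_pos()-p,(R.from_quat(manip.current_tcp_rot()).inv()*R.from_quat(q)).magnitude(),manip.current_force().round(1),manip.current_clock())
s=viewer.get_image("side");t=viewer.get_image("top");w=viewer.get_image("wrist")
cv2.imwrite("pics/c4.png",np.hstack([cv2.resize(s[120:300,230:420],None,fx=2,fy=2),cv2.resize(t[190:290,320:460],(504,360))])[:,:,::-1]); cv2.imwrite("pics/w4.png",w[:,:,::-1])
c=viewer.get_calibration("wrist")
for b,_ in blobs(red(w),15): print(b,plane("wrist",b,foot(2.44,0)[2],c))
print(foot(2.44,0))
E
```

```text
[-0.1 -0.2 -0.3]
0.01739789374380194 24.998109340667725 [-1.1 -0.5  1.1] [-2.32003440e-04  4.94365140e-06  5.31087663e-05]
0.25 [-0.2  0.3 -1.2] [ 0.1  -0.51  0.  ] 0.0176
0.2 [ 0.5 -0.3 -1.6] [ 0.   -0.36  0.07] 0.0177
0.15 [ 0.7 -0.4 -0.3] [-0.04 -0.3   0.16] 0.0175
0.1 [ 0.1 -1.4 -2.1] [-0.15 -0.21  0.16] 0.0174
0.05 [ 0.7 -1.4 -1. ] [-0.36 -0.12  0.14] 0.0181
0.0 [-0.9 -2.3 -0.8] [-0.51  0.09  0.1 ] 0.0178
[ 1.49567226e-04 -2.94329830e-04  7.71462524e-06] 0.0004331731195661269 [-0.  -4.6  0.2] 17.2833
[199.  177.8] [ 0.41450807 -0.0235322   0.0352468 ]
[203.8 249.1] [ 0.41281822 -0.09893279  0.0352468 ]
[ 0.4152469 -0.0606568  0.0352468]
```

View pics/c4.png

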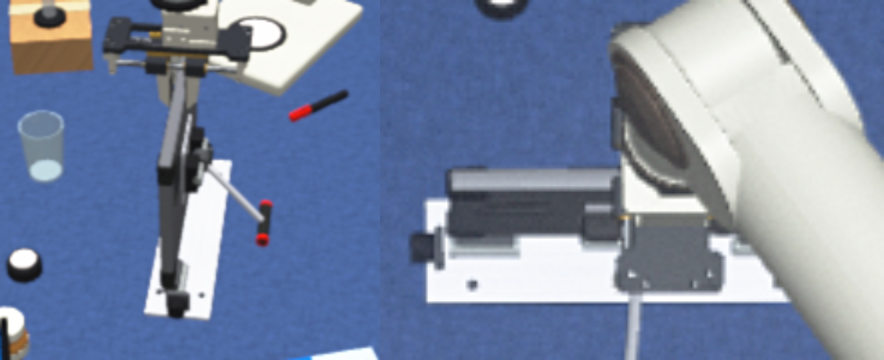

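View pics/w4.png

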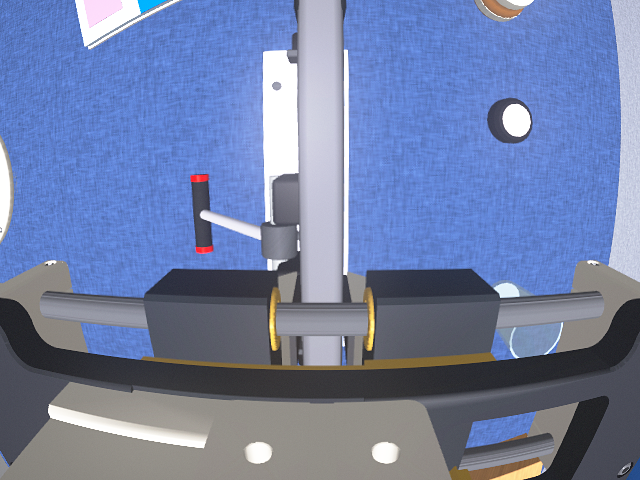

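The display is upright, gripped mid-edge, with the kickstand down and its foot at the predicted upright position (200,215 in the wrist view). I'll confirm it's still, then hand in.

```bash
python3 - <<'E'
from h import *
for i in range(3):
    manip.sleep(.4); print(manip.current_force().round(1),abs(manip.current_joint_velocities()).max().round(4),manip.current_finger_gap(),manip.current_gripper_force())
print(manip.hand_in(),manip.current_clock())
E
```

```text
[ 0.3 -5.8  1. ] 0.0022 0.01761478613503177 25.00284969806671
[ 0.  -5.3  0.7] 0.0012 0.01793146696431178 25.002872943878174
[ 0.1 -5.6  1.2] 0.0017 0.017944059081712874 25.00294715166092
the job is handed in; nothing more can be done
the job is handed in; nothing more can be done
```

The kickstand is down at its stop, and the arm is holding the display still and upright by its top edge (25 N grip, within about 0.01 rad by my estimate); I touched nothing else on the table, and the job was handed in at about 18.5 s.

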